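# Fold down the sampling station's writing flap

### The arm

A 6-joint arm with a two-finger parallel gripper is mounted at the origin on a cart in front of the work surface, level with it; the furniture and walls round the work are solid. World frame = base frame: x ahead of the robot, y to its left, z up, the work surface at z = 0. Lengths are in m, angles in rad, forces in N, time in s.
With the tool pointing down it reaches from about 0.275 to 0.85 m from the base axis. Payload 19 kg.
Tool frame: the origin (TCP) lies where the fingers leave the gripper's body, on its centre line; the fingertips stand 73 mm ahead of it and the grasp point (between the pads) lies 54 mm ahead of it; y points along the fingers, x is the direction in which the jaws open and shut, and the axes are right-handed (so a half turn about y gives the same grasp; the last joint's range is limited). The gripper opens to 85 mm and grips with 20 to 120 N. Pads are 22 mm wide; open, the fingers measure 114 mm over their backs; the gripper's body (76 mm by 85 mm) begins 54 mm behind the grasp point. The pads swing forward as they close: fully open they stand 13 mm farther back than shut.
Start: joints at [-1.382, 0.15, 1.437, -0, 1.554, -0.134], TCP at [0.182, -0.545, 0.304] pointing down, gripper open.
Joint ranges: [-2.8, 2.8], [-0.68, 2.1], [0.12, 2.68], [-1.39, 4.53], [0.16, 2.79], [-2.81, 2.81]. Speed limits (rad/s): [1.89, 1.89, 2.22, 3.01, 3.01, 3.01].

### API

Orientations are given as a unit quaternion [x, y, z, w].
In Python, from rig import r, get_image, calibration, order gives the robot as it stands.
- The arm moves only by the shell command python3 -m handwheel 'ROWS' [OPENING] [FORCE]. ROWS is JSON, a list of rows, each an object of numbers: "x", "y", "z": the shift along the tool's x, y, z in mm; "ax", "ay", "az": the turn, a rotation vector about the tool's x, y, z in rad. In form: [{"x": .., "y": .., "z": .., "ax": .., "ay": .., "az": ..}, ...]. A call has exactly 5 rows; each row shifts and turns the pose as measured when the row begins, along the tool's axes as they then stand; what a row does not reach is not made up. A row lasts 1/12 s, in which the tool goes at most 41.7 mm and 7.16 degrees, less where a joint would pass 70% of its speed; a pose out of reach is approached as far as the arm can. A call is refused whole if a number of a shift passes 41.7 or a number of a turn 0.125, either way. A call with a gripper value outside its range is refused whole. OPENING is the gripper's target within -1 to 1 (shut at 1, half-way at 0, fully open at -1), set as the call begins (- or left out, the last holds). The fingers move at their own pace and stop on an object; FORCE is the grip in N (left out, the last holds). Time passes only in rows, so rows that do not move let the fingers close, or fill a call up. It gives the time, the measured TCP pose, the force and the opening at its end, in the units of the state.
- r.get_obs(): the state, without advancing time (a new reading comes with each control period).
- get_image(name): name is "scene" or "side" or "wrist"; returns the picture (420x560x3 uint8, red, green, blue); there is no depth.
- calibration(name): a dict with "fov_y" (degrees; the focal length in pixels is half the picture's height over the tangent of half this angle, whatever the lens; pixels are square), "cx", "cy" (the principal point, pixels), "extrinsics" (4x4, takes a point from camera to world coordinates); the wrist camera has in their place "T_tool_cam" (4x4, takes a point from camera to tool coordinates, whose origin is the TCP and whose axes are the tool frame's). Camera axes: x right, y down, z forward; pixel columns grow to the right and rows downward; lengths in m; the calibration is good to about 2 mm. A picture is of the moment at which its call begins: read the wrist's pose just before it. calibration takes no time and is no camera call.
- order.sign_off(): hands the job in, once; it reports no verdict.
The state is a dict: "clock": time; "joint_positions": joint angles; "qvel": joint speeds; "effort": joint torques, N m; "position": TCP position; "tcp_rot": TCP orientation; "force": force on the tool from outside, world axes, zero at the start; "torque": the same for the moment, N m; "width": finger opening in m.
Only numpy, scipy, OpenCV 4.12 (cv2) and the standard library are available. Lean on these libraries where they do the work, as an engineer would, in place of code of your own. Each camera call takes 0.05 s, during which the arm holds its last target. There are 200 camera calls.

### The job

Set up the little fold-down writing station: pull both slide-out supports fully out by their orange tabs, and only then fold the wooden flap down gently until it lies level on both supports, without pressing it hard onto them. Leave the jar, carton and timer beside it where they stand.

Things in the scene. Friction and masses are not known exactly. Their poses are not given: they have to be found in the camera images.
- station: Slim white desktop writing station fixed to the table, 200 wide x 100 deep x 182 mm high, turned sideways to the robot. Origin: on the table under the middle of its front plane. x points from front to back, y to the side farther from the robot, z up. The front plane x = 0 is the outer face of the closed flap and of the plinth below it; 'out' means along -x.
- slot (a point): Middle of the open slot behind the upright flap, between the flap's inner face (station x = 12 mm) and the top board (starts at x = 46 mm; its upper face is 182 mm above the table, as is this point). The slot is 172 mm wide and free down to 120 mm above the table, where a stored black strip block lies.
- flap_hinge (a point): Middle of the flap's hinge line, in the front plane 75 mm above the table; the line runs along the station's y axis.
- flap (a joint): Angle of the wooden drop-front flap (196 wide, 135 long, 12 mm thick, 0.35 kg) about its lower edge: 0 = upright, pi/2 = level on the pulled-out supports, up to 1.95 with no support under it. Its upper edge (210 mm above the table when upright) swings out (station -x) and down. A friction hinge (0.35 N m) holds it at any angle; 1 to 5 N at the edge moves it.
- flap_edge (a point): Middle of the flap's free edge (half way through its thickness), 135 mm from the hinge line.
- far_support (a joint): Pull-out of the far support along station -x, m: 0 = in, 0.070 = fully out against its stop. Aluminium bar 26 wide x 28 mm high, top level with the hinge line, 60 mm to station +y (farther from the robot) of the middle. Slides with 4 N of friction, stays where it is left.
- near_support (a joint): The same for the near support, 60 mm to station -y of the middle (nearer the robot).
- far_tab (a point): Middle of the far support's orange pull tab: an upright fin 12 mm thick (along station y), 30 mm high, reaching 28 mm out from the front plane when in. This point is 16 mm out (support in), 50 mm above the table. The upright flap above it blocks a gripper coming straight down: tilt it 25 to 45 degrees, fingers pointing down and towards the station.
- near_tab (a point): The same point of the near support's orange pull tab.
- black_jar: Loose reagent jar with a black cap, 43 mm across, 72 mm high; origin at the centre of its underside. To be left alone.
- carton: Loose white and green carton, 55 x 85 x 32 mm; origin at the centre of its underside. To be left alone.
- timer: Loose white bench timer with three keys, 62 x 66 x 18 mm; origin at the centre of its underside. To be left alone.
- flap_board: The moving wooden flap; its origin lies at the middle of the hinge line (flap's outer face, lower edge). Its z points along the flap from hinge to free edge, x through its 12 mm thickness from the outer face (underside once lowered) to the inner face (writing pad).
- far_bar: The far support as a moving part; its origin lies at the middle of its top edge, in the front plane when in; axes as the station's. A dark rubber pad on its top is what the lowered flap lies on; it yields about 1 mm under 10 N, so slow down and stop by feel.
- near_bar: The near support as a moving part, in the same way.

How it is judged:
On the way, in this order (a step that is already met when the one before it is completed fails the run):
1. both supports are pulled fully out (within 4 mm of their stops) while the flap is still up (value of joint each of far_support, near_support above 0.066 m and value of joint flap below 0.4 rad), for 0.2 s.
2. the flap is lowered onto the supports (value of joint flap above 1.53 rad), for 0.2 s.
At the end, for the whole second after the job is handed in: Both supports are out to within 5 mm of their 70 mm stops, and the flap lies still on them, level to within about 0.04 rad (value of joint each of far_support, near_support above 0.065 m and value of joint flap between 1.53 and 1.61 rad and velocity of joint flap between -0.05 and 0.05 rad/s); the robot touches nothing.
It fails at once if the flap is folded down (past 0.5 rad) while a support is not out (value of joint flap above 0.5 rad and value of joint any of far_support, near_support below 0.06 m).
It fails at once if the flap is flung down (faster than 3 rad/s) (velocity of joint flap above 3 rad/s).
It fails at once if the flap is pressed hard onto the supports (over 30 N on either) (contact force between flap_board and far_bar above 30 N or contact force between flap_board and near_bar above 30 N).
It fails at once if a bystander is moved by more than 30 mm or tipped (distance of any of black_jar, carton, timer from where it was at the start of the episode above 0.03 m or angle between any of black_jar, carton, timer's own z axis and vertical above 0.5 rad).
It also fails if it takes over 58 s, if anything falls off the work surface, if the arm or the gripper's body presses on something with over 40 N, if the wrist force passes 120 N, or if a joint passes its speed limit or range.

## Working session

There is one attempt and no reset: what is moved stays moved. The work goes in short steps, Python scripts to look and compute and a shell command to move; the robot and the scene stay as the last step left them, time stands still between calls to the robot, and variables do not carry over. Pictures are saved under pics/ and viewed, about 8 in all and at most 12, crops included, and the job is handed in when it is done.

```bash
ls; mkdir -p pics; python3 - <<'E'
from rig import r,get_image,calibration
import cv2
for n in ("scene","side"):
    cv2.imwrite(f"pics/{n}0.png",get_image(n)[:,:,::-1]); print(n,calibration(n))
print(calibration("wrist")); print(r.get_obs())
E
```

```text
pics
scene {'fov_y': 49.79873215556324, 'cx': 278.44256251368887, 'cy': 210.85536631899748, 'extrinsics': array([[ 0.16007003,  0.67390544, -0.72126905,  1.14113675],
       [ 0.98699521, -0.12019957,  0.10673578,  0.16544667],
       [-0.0147664 , -0.72897429, -0.68438179,  0.75806096],
       [ 0.        ,  0.        ,  0.        ,  1.        ]])}
side {'fov_y': 55.514630942235776, 'cx': 281.02273493463656, 'cy': 213.7090759584844, 'extrinsics': array([[-0.9294799 , -0.25772043,  0.26390775,  0.26413419],
       [-0.36879395,  0.63447191, -0.67929111,  0.88149107],
       [ 0.00762514, -0.72871501, -0.68477462,  0.76381711],
       [ 0.        ,  0.        ,  0.        ,  1.        ]])}
{'fov_y': 69.97022225344122, 'cx': 279.78157729386953, 'cy': 211.11663174437268, 'T_tool_cam': array([[ 9.99999559e-01, -3.33273430e-04, -8.77739425e-04,
         6.42332513e-04],
       [ 7.31737401e-04, -3.09106435e-01,  9.51027169e-01,
        -6.98526737e-02],
       [-5.88266991e-04, -9.51027392e-01, -3.09106054e-01,
         7.90210199e-02],
       [ 0.00000000e+00,  0.00000000e+00,  0.00000000e+00,
         1.00000000e+00]])}
{'clock': 0.1, 'joint_positions': array([-1.38201292e+00,  1.50938583e-01,  1.43794529e+00, -1.67098906e-06,
        1.55380028e+00, -1.33990404e-01]), 'qvel': array([ 1.22290958e-03, -4.58031540e-04, -1.09844783e-03,  8.52316752e-05,
        6.22228838e-04,  1.29141410e-03]), 'effort': array([ 5.25626747e-03, -7.14376616e+01, -5.71799254e+01,  5.06818242e-05,
        6.92136746e-03,  3.65884688e-06]), 'position': array([ 0.18234884, -0.54517375,  0.30334511]), 'tcp_rot': array([-0.57358136,  0.41343965, -0.41287834,  0.5741111 ]), 'force': array([-0.18450048, -1.07538055,  0.28798445]), 'torque': array([ 0.01510206,  0.0419957 , -0.02380418]), 'width': 0.08545015382226671}
```

View pics/scene0.png

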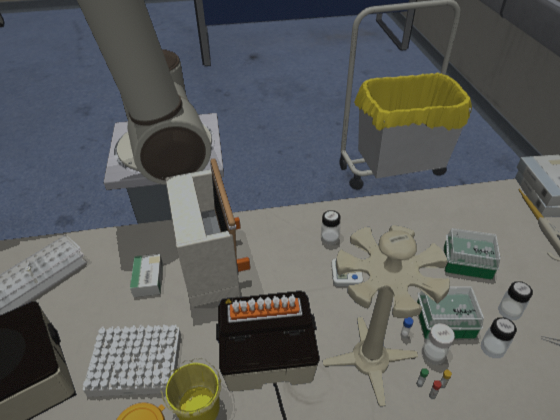

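View pics/side0.png

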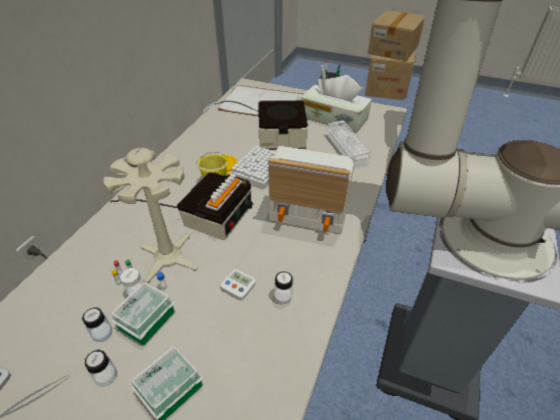

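```bash
python3 - <<'E'
import cv2,numpy as np
a=cv2.imread("pics/scene0.png")[155:315,150:360]; b=cv2.imread("pics/side0.png")[140:300,215:365]
cv2.imwrite("pics/c1.png",np.vstack([cv2.resize(a,None,fx=3.75,fy=3.75,interpolation=2)]))
cv2.imwrite("pics/c2.png",cv2.resize(b,None,fx=3.75,fy=3.75,interpolation=2))
E
```

```text
(no output)
```

View pics/c1.png

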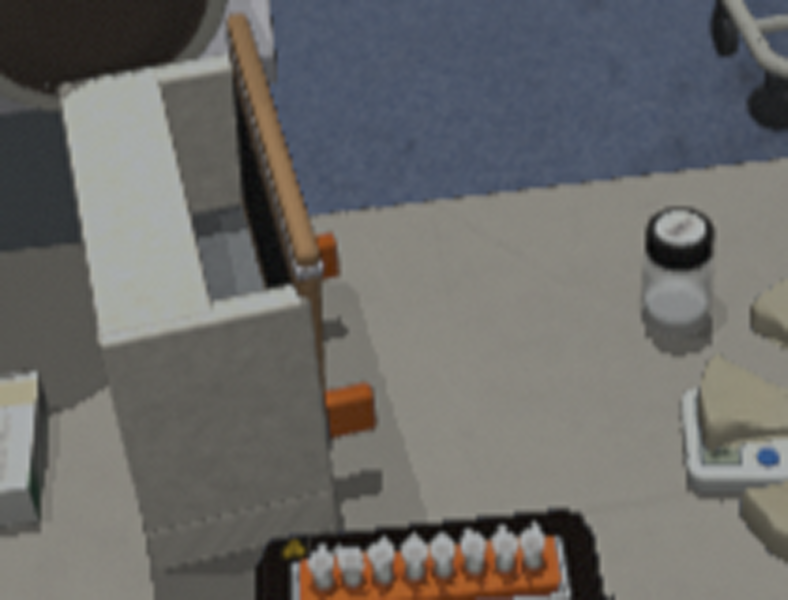

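View pics/c2.png

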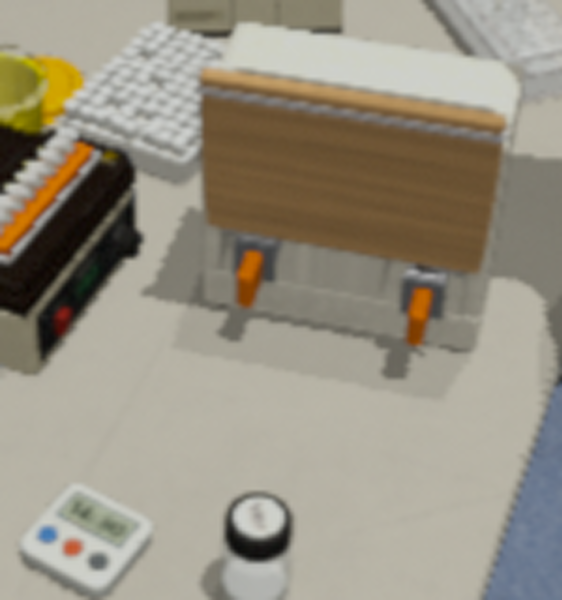

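```bash
cat > h.py <<'E'
from rig import r,get_image,calibration
import numpy as np,cv2
from scipy.optimize import least_squares
from scipy.spatial.transform import Rotation as R
def K(n):
    c=calibration(n); f=210/np.tan(np.radians(c['fov_y']/2)); return f,c['cx'],c['cy']
def proj(n,P,T=None):
    f,cx,cy=K(n)
    if T is None:T=calibration(n)['extrinsics']
    q=(np.atleast_2d(P)-T[:3,3])@T[:3,:3]; return np.c_[cx+f*q[:,0]/q[:,2],cy+f*q[:,1]/q[:,2]]
def st(p,P): # station->world, P in mm
    x,y,a=p; P=np.atleast_2d(P)/1000; ex=np.array([np.cos(a),np.sin(a),0]); ey=np.array([-np.sin(a),np.cos(a),0])
    return np.array([x,y,0])+P[:,:1]*ex+P[:,1:2]*ey+P[:,2:]*[0,0,1]
E
python3 - <<'E'
from h import *
S=[((0,98,75),(202,222)),((0,-98,75),(480,271)),((0,100,0),(207,305)),((0,-100,0),(473,350)),((-28,60,65),(249,265)),((-28,60,35),(246,304)),((-28,-60,65),(418,293)),((-28,-60,35),(416,343))]
C=[((-28,66,65),(374,385)),((-28,66,35),(375,428)),((-28,-54,65),(337,235)),((-28,-54,35),(338,275)),((0,98,210),(322,262)),((0,-98,210),(243,15))]
def res(p):
    a=proj("side",st(p,[s[0] for s in S]))-(np.array([s[1] for s in S])/3.75+[215,140])
    b=proj("scene",st(p,[s[0] for s in C]))-(np.array([s[1] for s in C])/3.75+[150,155])
    return np.r_[a,b].ravel()
s=least_squares(res,[.4,-.1,-np.pi/2],loss='soft_l1'); print(s.x,np.degrees(s.x[2])); print(res(s.x).reshape(-1,2).round(1))
for n,P in dict(far=(-16,60,50),near=(-16,-60,50),edge=(0,0,210),slot=(29,0,182)).items(): print(n,st(s.x,P).round(4))
# jar top & timer
def ray(n,u,v,z):
    f,cx,cy=K(n);T=calibration(n)['extrinsics'];d=T[:3,:3]@[(u-cx)/f,(v-cy)/f,1];return T[:3,3]+d*(z-T[2,3])/d[2]
print(ray("side",284,277,.072),ray("scene",331.5,215,.072),ray("side",237,284,.018))
E
```

```text
[ 0.47830169  0.15755064 -1.46169876] -83.7491698628558
[[-0.1  2.6]
 [ 0.6  3.7]
 [-1.7  0.9]
 [-0.   3.4]
 [-1.4  3.8]
 [-0.7  1.8]
 [-0.2  5.4]
 [-0.6  0.4]
 [-0.7  1.6]
 [-0.1 -0.3]
 [-2.8  1.7]
 [-2.1  0.6]
 [-3.4 -3.5]
 [-1.1 -2.4]]
far [[0.5362 0.18   0.05  ]]
near [[0.4169 0.1669 0.05  ]]
edge [[0.4783 0.1576 0.21  ]]
slot [[0.4815 0.1287 0.182 ]]
[0.45093528 0.37889863 0.072     ] [0.45157861 0.38468023 0.072     ] [0.55830184 0.39877602 0.018     ]
```

```bash
python3 - <<'E'
from h import *
S=[((0,98,75),(202,222)),((0,-98,75),(480,271)),((0,100,0),(207,305)),((0,-100,0),(473,350)),((-28,60,65),(249,265)),((-28,60,35),(246,304)),((-28,-60,65),(418,293)),((-28,-60,35),(416,343))]
C=[((-28,66,65),(374,385)),((-28,66,35),(375,428)),((-28,-54,65),(337,235)),((-28,-54,35),(338,275)),((0,98,210),(322,262)),((0,-98,210),(243,15))]
ra=lambda p:(proj("side",st(p,[s[0] for s in S]))-(np.array([s[1] for s in S])/3.75+[215,140])).ravel()
rb=lambda p:(proj("scene",st(p,[s[0] for s in C]))-(np.array([s[1] for s in C])/3.75+[150,155])).ravel()
for f in (ra,rb,lambda p:np.r_[ra(p),rb(p)]):
    s=least_squares(f,[.4,-.1,-np.pi/2]); print(s.x,np.degrees(s.x[2]));print(f(s.x).reshape(-1,2).round(1).tolist())
s=least_squares(ra,[.4,-.1,-np.pi/2]).x
def draw(p,n):
    im=cv2.imread(f"pics/{n}0.png"); im=cv2.resize(im,None,fx=4,fy=4,interpolation=2)
    L=[]
    def box(a,b):
        V=[np.array([(a,b)[i][0],(a,b)[j][1],(a,b)[k][2]],float) for i in(0,1) for j in(0,1) for k in(0,1)]
        for i in range(8):
            for j in range(i):
                if np.sum(V[i]!=V[j])==1:L.append((V[i],V[j]))
    box((0,-100,0),(100,100,182));box((0,-98,75),(12,98,210));box((-28,54,35),(0,66,65));box((-28,-66,35),(0,-54,65))
    for a,b in L:
        q=(proj(n,st(p,[a,b]))*4+1.5).round().astype(int);cv2.line(im,tuple(map(int,q[0])),tuple(map(int,q[1])),(0,0,255),1)
    return im
cv2.imwrite("pics/d.png",np.hstack([cv2.resize(draw(s,"side")[560:1160,860:1420],(400,429)),cv2.resize(draw(s,"scene")[600:1260,640:1240],(390,429))]))
E
```

```text
[ 0.48068277  0.14725494 -1.44353945] -82.70871793122444
[[0.4, 0.4], [0.9, 0.4], [-1.3, -1.3], [0.2, 0.1], [-0.7, 1.3], [-0.0, -0.7], [0.4, 2.2], [-0.1, -2.8]]
[ 0.480178    0.16086232 -1.45997975] -83.65067780243548
[[1.1, 2.1], [1.7, 0.2], [-1.3, 2.1], [-0.6, 1.0], [-1.3, -3.0], [0.5, -2.1]]
[ 0.47971047  0.15679136 -1.44914675] -83.02999247970959
[[-0.6, 2.6], [0.2, 3.1], [-2.2, 0.9], [-0.4, 2.8], [-1.8, 3.7], [-1.0, 1.7], [-0.4, 4.8], [-0.9, -0.1], [-0.6, 2.0], [0.0, 0.1], [-3.5, 2.1], [-2.7, 1.0], [-3.1, -3.1], [-2.1, -1.9]]
```

View pics/d.png

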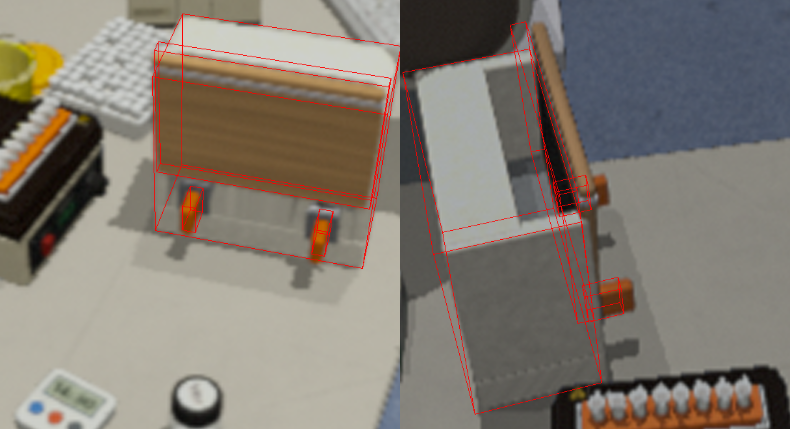

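```bash
cat >> h.py <<'E'
def tgt(a,tilt,roll=0): # station yaw a: jaw along station y, fingers down & to station (+tilt)
    ex=np.array([np.cos(a),np.sin(a),0]); ey=np.array([-np.sin(a),np.cos(a),0]); z=np.array([0,0,1])
    y=-np.cos(tilt)*z+np.sin(tilt)*ex
    return np.c_[ey,y,np.cross(ey,y)]
def pose():
    o=r.get_obs(); return o,o['position'],R.from_quat(o['tcp_rot']).as_matrix()
def plan(p1,R1,n):
    "n equal rows (rough straight path): prints each row's tool-frame shift/turn"
    o,p,M=pose(); w=R.from_matrix(M.T@R1).as_rotvec(); out=[]
    dp=(p1-p)/n
    for i in range(n):
        Mi=M@R.from_rotvec(w*i/n).as_matrix(); out.append((1000*Mi.T@dp).round(1).tolist())
    print("turn/row",(w/n).round(4),"total",w.round(3)); print(out)
E
python3 - <<'E'
from h import *
o,p,M=pose(); print(M.round(2)); R1=tgt(-1.45,np.radians(33)); print(R1.round(2))
plan(np.array([.33,-.30,.40]),M,9)
print(R.from_matrix(M.T@R1).as_rotvec())
E
```

```text
[[ 0.32 -0.    0.95]
 [-0.95  0.    0.32]
 [-0.   -1.    0.  ]]
[[ 0.99  0.07 -0.1 ]
 [ 0.12 -0.54  0.83]
 [ 0.   -0.84 -0.54]]
turn/row [0. 0. 0.] total [0. 0. 0.]
[[-20.6, -10.7, 24.2], [-20.6, -10.7, 24.2], [-20.6, -10.7, 24.2], [-20.6, -10.7, 24.2], [-20.6, -10.7, 24.2], [-20.6, -10.7, 24.2], [-20.6, -10.7, 24.2], [-20.6, -10.7, 24.2], [-20.6, -10.7, 24.2]]
[-0.48304358 -1.32810665 -0.39425689]
```

```bash
A='{"x":0,"y":-12,"z":37,"ax":0,"ay":-0.062,"az":0}'; unset A
python3 -m handwheel '[{"x":0,"y":-20,"z":30,"ax":0,"ay":-0.05,"az":0},{"x":0,"y":-20,"z":35,"ax":0,"ay":-0.062,"az":0},{"x":0,"y":-20,"z":35,"ax":0,"ay":-0.062,"az":0},{"x":0,"y":-20,"z":35,"ax":0,"ay":-0.062,"az":0},{"x":0,"y":-20,"z":35,"ax":0,"ay":-0.062,"az":0}]' -1
python3 -m handwheel '[{"x":0,"y":0,"z":37,"ax":0,"ay":-0.062,"az":0},{"x":0,"y":0,"z":37,"ax":0,"ay":-0.062,"az":0},{"x":0,"y":0,"z":37,"ax":0,"ay":-0.062,"az":0},{"x":0,"y":0,"z":37,"ax":0,"ay":-0.062,"az":0},{"x":0,"y":0,"z":37,"ax":0,"ay":-0.062,"az":0}]'
```

```text
clock: 0.52
position: [0.3354, -0.4729, 0.4]
tcp_rot: [-0.626, 0.327, -0.32, 0.632]
force: [0.2, -1.4, 1.0]
width: 0.0851
clock: 0.93
position: [0.4769, -0.3419, 0.404]
tcp_rot: [-0.67, 0.219, -0.215, 0.675]
force: [0.6, -0.5, 0.1]
width: 0.0856
```

```bash
python3 - <<'E'
from h import *
plan(np.array([.478,.33,.40]),tgt(-1.45,0),18)
plan(np.array([.478,.33,.40]),tgt(-1.45,.575),18)
E
```

```text
turn/row [-0.0004 -0.0414 -0.0003] total [-0.008 -0.746 -0.006]
[[-21.8, 0.5, 30.3], [-20.5, 0.5, 31.2], [-19.2, 0.5, 32.0], [-17.9, 0.5, 32.8], [-16.5, 0.5, 33.5], [-15.1, 0.4, 34.1], [-13.7, 0.4, 34.7], [-12.2, 0.4, 35.3], [-10.7, 0.4, 35.7], [-9.3, 0.4, 36.2], [-7.7, 0.3, 36.5], [-6.2, 0.3, 36.8], [-4.7, 0.3, 37.0], [-3.2, 0.3, 37.2], [-1.6, 0.3, 37.3], [-0.1, 0.3, 37.3], [1.5, 0.3, 37.3], [3.0, 0.2, 37.2]]
turn/row [-0.0309 -0.0402 -0.0122] total [-0.555 -0.723 -0.22 ]
[[-21.8, 0.5, 30.3], [-20.6, -0.7, 31.2], [-19.3, -1.9, 31.9], [-17.9, -3.1, 32.6], [-16.6, -4.3, 33.2], [-15.2, -5.6, 33.7], [-13.7, -6.8, 34.0], [-12.3, -8.0, 34.3], [-10.8, -9.2, 34.5], [-9.3, -10.4, 34.6], [-7.7, -11.6, 34.6], [-6.2, -12.7, 34.5], [-4.7, -13.8, 34.4], [-3.1, -14.9, 34.1], [-1.6, -16.0, 33.7], [-0.0, -17.1, 33.2], [1.5, -18.1, 32.6], [3.0, -19.0, 32.0]]
```

```bash

python3 -m handwheel '[{"x":-22,"y":0,"z":30,"ax":0,"ay":-0.041,"az":0},{"x":-20.5,"y":0,"z":31,"ax":0,"ay":-0.041,"az":0},{"x":-19,"y":0,"z":32,"ax":0,"ay":-0.041,"az":0},{"x":-18,"y":0,"z":33,"ax":0,"ay":-0.041,"az":0},{"x":-16.5,"y":0,"z":33.5,"ax":0,"ay":-0.041,"az":0}]'
python3 -m handwheel '[{"x":-15,"y":0,"z":34,"ax":0,"ay":-0.041,"az":0},{"x":-13.5,"y":0,"z":35,"ax":0,"ay":-0.041,"az":0},{"x":-12,"y":0,"z":35,"ax":0,"ay":-0.041,"az":0},{"x":-11,"y":0,"z":36,"ax":0,"ay":-0.041,"az":0},{"x":-9,"y":0,"z":36,"ax":0,"ay":-0.041,"az":0}]'
python3 -m handwheel '[{"x":-8,"y":0,"z":36.5,"ax":0,"ay":-0.041,"az":0},{"x":-6,"y":0,"z":37,"ax":0,"ay":-0.041,"az":0},{"x":-4.5,"y":0,"z":37,"ax":0,"ay":-0.041,"az":0},{"x":-3,"y":0,"z":37,"ax":0,"ay":-0.041,"az":0},{"x":-1.5,"y":0,"z":37,"ax":0,"ay":-0.041,"az":0}]'
python3 - <<'E'
from h import *
plan(np.array([.478,.34,.26]),tgt(-1.45,.575),10)
E
```

```text
clock: 1.35
position: [0.4789, -0.1474, 0.4014]
tcp_rot: [-0.689, 0.146, -0.139, 0.696]
force: [1.5, 0.8, 0.6]
width: 0.0853
clock: 1.77
position: [0.474, 0.048, 0.403]
tcp_rot: [-0.699, 0.071, -0.064, 0.708]
force: [1.4, 0.1, 0.1]
width: 0.0856
clock: 2.18
position: [0.4673, 0.2439, 0.4052]
tcp_rot: [-0.702, -0.005, 0.012, 0.712]
force: [1.2, -0.7, 0.2]
width: 0.0853
turn/row [-0.0588 -0.0091 -0.0037] total [-0.588 -0.091 -0.037]
[[1.4, 14.6, 9.4], [1.5, 14.1, 10.2], [1.5, 13.4, 11.0], [1.6, 12.8, 11.8], [1.7, 12.1, 12.5], [1.7, 11.3, 13.2], [1.8, 10.5, 13.8], [1.9, 9.7, 14.4], [2.0, 8.9, 14.9], [2.1, 8.0, 15.4]]
```

```bash

python3 -m handwheel '[{"x":1.5,"y":14,"z":10,"ax":-0.059,"ay":-0.009,"az":-0.004},{"x":1.5,"y":14,"z":10,"ax":-0.059,"ay":-0.009,"az":-0.004},{"x":1.5,"y":13,"z":11,"ax":-0.059,"ay":-0.009,"az":-0.004},{"x":1.5,"y":13,"z":12,"ax":-0.059,"ay":-0.009,"az":-0.004},{"x":1.5,"y":12,"z":12,"ax":-0.059,"ay":-0.009,"az":-0.004}]'
python3 -m handwheel '[{"x":1.7,"y":11,"z":13,"ax":-0.059,"ay":-0.009,"az":-0.004},{"x":1.8,"y":10,"z":14,"ax":-0.059,"ay":-0.009,"az":-0.004},{"x":1.9,"y":10,"z":14,"ax":-0.059,"ay":-0.009,"az":-0.004},{"x":2,"y":9,"z":15,"ax":-0.059,"ay":-0.009,"az":-0.004},{"x":0,"y":0,"z":0,"ax":0,"ay":0,"az":0}]'
python3 - <<'E'
from h import *
o,p,M=pose(); print(p,M.round(3)); T=np.eye(4);T[:3,:3]=M;T[:3,3]=p; T=T@calibration("wrist")['T_tool_cam']; np.save("T1.npy",T)
im=get_image("wrist")[:,:,::-1]; cv2.imwrite("pics/w1.png",im); cv2.imwrite("pics/w1b.png",cv2.resize(im,(800,600),interpolation=2))
E
```

```text
clock: 2.6
position: [0.4712, 0.3001, 0.3334]
tcp_rot: [0.801, 0.036, -0.021, -0.598]
force: [0.2, 0.2, -0.4]
width: 0.0859
clock: 3.02
position: [0.4741, 0.3416, 0.2676]
tcp_rot: [0.869, 0.057, -0.029, -0.49]
force: [0.1, -0.5, -0.4]
width: 0.0853
[0.47408878 0.34163666 0.26757503] [[ 0.992  0.071 -0.107]
 [ 0.128 -0.513  0.849]
 [ 0.005 -0.856 -0.518]]
```

View pics/w1b.png

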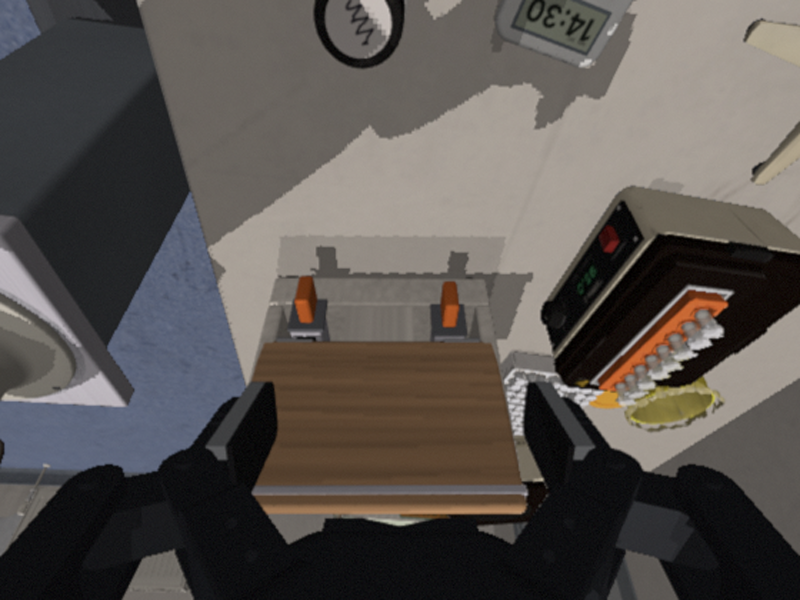

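```bash
python3 - <<'E'
from h import *
T=np.load("T1.npy")
S=[((0,98,75),(495,342)),((0,-98,75),(262,343)),((-28,60,35),(449,280)),((-28,-60,35),(304,277)),((-28,60,65),(450,303)),((-28,-60,65),(306,300)),((0,100,0),(487,278)),((0,-100,0),(277,278))]
X=[s[0] for s in S];U=np.array([s[1] for s in S])/1.4286-.2
f=lambda p:(proj("wrist",st(p,X),T)-U).ravel()
s=least_squares(f,[.48,.15,-1.45]).x; print(s,(f(s).reshape(-1,2)).round(1).tolist())
for x,y in((-20,60),(-20,-60)):print(st(s,(x,y,50)))
# flap angle from its outer free edge
def g(q): 
    P=[(-135*np.sin(q[0]),y,75+135*np.cos(q[0])) for y in(-98,98)]
    return (proj("wrist",st(s,P),T)-(np.array([(256,488),(527,487)])/1.4286-.2)).ravel()
q=least_squares(g,[.05]);print(q.x,g(q.x))
im=cv2.imread("pics/w1.png")[180:370,160:400]; im=cv2.resize(im,None,fx=3.3,fy=3.15,interpolation=2); cv2.imwrite("pics/w1c.png",im)
E
```

```text
[ 0.48097283  0.15381253 -1.44957488] [[0.4, -2.6], [-0.9, -3.3], [0.4, 0.4], [2.6, 2.3], [1.8, 3.2], [-2.4, 5.2], [-0.8, -2.6], [-1.3, -2.8]]
[[0.53811403 0.18092125 0.05      ]]
[[0.41899463 0.16641028 0.05      ]]
[0.0706411] [-31.38983401  14.02334388   3.0485742   14.05432287]
```

View pics/w1c.png

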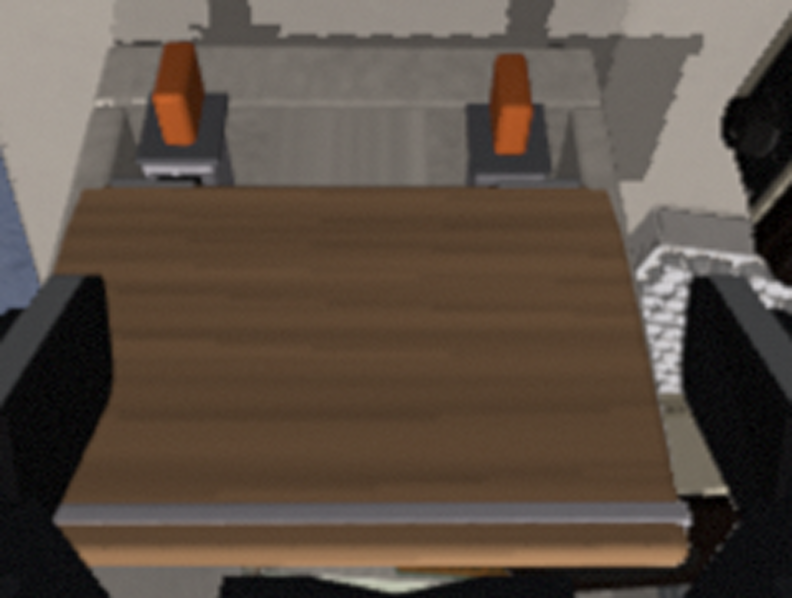

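```bash
python3 - <<'E'
from h import *
T=np.load("T1.npy")
D=[((0,98,75),(345.5,240.3)),((0,-98,75),(184.8,239.7)),((-28,60,35),(314.8,197.5)),((-28,-60,35),(213.9,193.7)),((-28,60,65),(314.5,211.7)),((-28,-60,65),(212.1,210.2)),((0,100,0),(338.8,195.9)),((0,-100,0),(194,194.9)),((0,60,65),(315.2,228.6)),((0,-60,65),(213.9,226)),((0,-98,210),(176.7,341.9)),((0,98,210),(368.5,341.3))]
X=[s[0] for s in D];U=np.array([s[1] for s in D])
def pr(p,a,dx,th,k):
    Y=np.array(X,float); s=Y[:,2]>200; Y[s,0]-=135*np.sin(th); Y[s,2]=75+135*np.cos(th)
    Y[[2,3,4,5,8,9],0]-=dx
    q=proj("wrist",st(p,Y)+[0,0,a],T); f,cx,cy=K("wrist"); d=(q-[cx,cy]); r2=(d**2).sum(1,keepdims=True)/f**2
    return d*(1+k*r2)+[cx,cy]
for nm,h in dict(base=lambda v:pr(v[:3],0,0,v[4],0),tabs=lambda v:pr(v[:3],0,v[3],v[4],0),dist=lambda v:pr(v[:3],0,0,v[4],v[5]),z=lambda v:pr(v[:3],v[3],0,v[4],v[5])).items():
    s=least_squares(lambda v:(h(v)-U).ravel(),[.48,.15,-1.45,0,0,0]); print(nm,s.cost,s.x.round(4));print((h(s.x)-U).round(1).tolist())
    print(st(s.x[:3],[(-20,60,50),(-20,-60,50)]).round(4).tolist())
E
```

```text
base 352.2182622043883 [ 0.4817  0.1566 -1.4215  0.2876 -0.7142  0.    ]
[[2.9, -6.4], [-1.5, -3.1], [0.3, -3.9], [1.4, 1.7], [2.7, 0.9], [-0.3, 4.2], [2.5, -7.0], [-0.8, -3.3], [0.3, -0.9], [2.3, 3.4], [8.6, 8.1], [-18.1, 6.8]]
[[0.5381, 0.1854, 0.05], [0.4194, 0.1675, 0.05]]
tabs 527.7524397586553 [ 0.4857  0.1406 -1.443  18.1247  0.217   0.    ]
[[1.9, 2.6], [2.9, 3.8], [2.4, -4.2], [3.2, -0.0], [5.0, 0.6], [1.4, 2.5], [1.8, 2.5], [2.8, 3.9], [2.0, -1.1], [3.5, 1.8], [-26.7, 8.2], [7.7, 7.7]]
[[0.5427, 0.1681, 0.05], [0.4237, 0.1528, 0.05]]
dist 133.75697985382737 [ 0.482   0.1545 -1.4374  1.5679 -0.0261 -0.3184]
[[1.1, -5.0], [2.0, -3.7], [0.2, -2.0], [2.9, 2.6], [2.7, 2.7], [1.3, 4.8], [1.2, -4.7], [1.7, -2.4], [-0.1, 0.6], [3.5, 3.7], [-6.0, -1.8], [-8.0, 1.8]]
[[0.5388, 0.1823, 0.05], [0.4199, 0.1663, 0.05]]
z 128.4680613852381 [ 0.4814  0.1593 -1.4373  0.0045 -0.0212 -0.3606]
[[2.2, -4.4], [0.8, -3.2], [0.9, -2.1], [2.0, 2.6], [3.4, 2.9], [0.2, 5.1], [2.1, -4.8], [0.7, -2.5], [0.5, 1.1], [2.5, 4.2], [-5.6, -2.5], [-7.7, 2.1]]
[[0.5382, 0.1871, 0.05], [0.4192, 0.1712, 0.05]]
```

```bash
cat >> h.py <<'E'
def projf(n,P,T=None):
    "equidistant fisheye"
    f,cx,cy=K(n)
    if T is None:T=calibration(n)['extrinsics']
    q=(np.atleast_2d(P)-T[:3,3])@T[:3,:3]; rr=np.hypot(q[:,0],q[:,1]); s=f*np.arctan2(rr,q[:,2])/rr
    return np.c_[cx+s*q[:,0],cy+s*q[:,1]]
DW=[((0,98,75),(345.5,240.3)),((0,-98,75),(184.8,239.7)),((-28,60,35),(314.8,197.5)),((-28,-60,35),(213.9,193.7)),((-28,60,65),(314.5,211.7)),((-28,-60,65),(212.1,210.2)),((0,100,0),(338.8,195.9)),((0,-100,0),(194,194.9)),((0,60,65),(315.2,228.6)),((0,-60,65),(213.9,226)),((0,-98,210),(176.7,341.9)),((0,98,210),(368.5,341.3))]
DS=[((0,98,75),(202,222)),((0,-98,75),(480,271)),((0,100,0),(207,305)),((0,-100,0),(473,350)),((-28,60,65),(249,265)),((-28,60,35),(246,304)),((-28,-60,65),(418,293)),((-28,-60,35),(416,343))]
DC=[((-28,66,65),(374,385)),((-28,66,35),(375,428)),((-28,-54,65),(337,235)),((-28,-54,35),(338,275)),((0,98,210),(322,262)),((0,-98,210),(243,15))]
DS=[(a,np.array(b)/3.75+[215,140]) for a,b in DS]; DC=[(a,np.array(b)/3.75+[150,155]) for a,b in DC]
E
python3 - <<'E'
from h import *
T=np.load("T1.npy")
def res(D,n,T,fn,v):
    Y=np.array([d[0] for d in D],float); s=Y[:,2]>200; Y[s,0]-=135*np.sin(v[3]); Y[s,2]=75+135*np.cos(v[3])
    return (fn(n,st(v[:3],Y),T)-np.array([d[1] for d in D])).ravel()
for nm,D,n,t in(("w",DW,"wrist",T),("side",DS,"side",None),("sc",DC,"scene",None)):
  for fn in(proj,projf):
    s=least_squares(lambda v:res(D,n,t,fn,v),[.48,.15,-1.45,0]);print(nm,fn.__name__,s.cost,s.x.round(4),res(D,n,t,fn,s.x).reshape(-1,2).round(1).tolist())
E
```

```text
w proj 626.948207084241 [ 0.4841  0.153  -1.438   0.1053] [[3.7, -3.6], [0.5, -2.0], [1.9, -1.0], [3.8, 3.4], [4.4, 3.7], [2.2, 5.9], [3.3, -4.0], [1.0, -2.1], [1.5, 1.6], [4.3, 4.8], [-26.5, 12.2], [7.7, 11.4]]
w projf 149.05285351648214 [ 0.4822  0.1546 -1.4364 -0.0241] [[1.3, -5.1], [2.1, -3.7], [0.4, -2.1], [3.1, 2.7], [2.8, 2.6], [1.5, 4.8], [1.3, -4.8], [1.8, -2.4], [0.1, 0.5], [3.6, 3.7], [-8.6, 1.3], [-6.5, 3.6]]
side proj 10.01516628800652 [ 0.4807  0.1473 -1.4435  0.    ] [[0.4, 0.4], [0.9, 0.4], [-1.3, -1.3], [0.2, 0.1], [-0.7, 1.3], [-0.0, -0.7], [0.4, 2.2], [-0.1, -2.8]]
side projf 9.667848313886935 [ 0.4802  0.1472 -1.4435  0.    ] [[0.6, 0.5], [0.6, 0.5], [-1.1, -1.2], [-0.1, -0.0], [-0.5, 1.4], [0.2, -0.6], [0.4, 2.2], [-0.1, -2.8]]
sc proj 15.552505975120004 [ 4.802e-01  1.608e-01 -1.460e+00  3.000e-04] [[1.1, 2.1], [1.7, 0.2], [-1.3, 2.1], [-0.6, 1.0], [-1.3, -3.0], [0.5, -2.1]]
sc projf 14.524282238231608 [ 0.4803  0.1605 -1.4582 -0.002 ] [[1.1, 1.9], [1.7, -0.2], [-1.4, 2.1], [-0.7, 0.9], [-1.5, -3.0], [0.8, -1.4]]
```

```bash
python3 - <<'E'
from h import *
T=np.load("T1.npy")
def res(D,n,T,fn,v):
    Y=np.array([d[0] for d in D],float); s=Y[:,2]>200; Y[s,0]-=135*np.sin(v[3]); Y[s,2]=75+135*np.cos(v[3])
    t=(abs(Y[:,1])<70); Y[t&(Y[:,1]>0),0]-=v[4]; Y[t&(Y[:,1]<0),0]-=v[5]
    return (fn(n,st(v[:3],Y),T)-np.array([d[1] for d in D])).ravel()
A=(("w",DW,"wrist",T),("side",DS,"side",None),("sc",DC,"scene",None))
for fn in(proj,projf):
  for nm,D,n,t in A:
    s=least_squares(lambda v:res(D,n,t,fn,v),[.48,.15,-1.45,0,0,0]);print(nm,fn.__name__,s.cost,s.x.round(4),res(D,n,t,fn,s.x).reshape(-1,2).round(1).tolist())
f=lambda v:np.r_[res(*A[0][1:],projf,v),res(*A[1][1:],proj,v),res(*A[2][1:],proj,v)]
s=least_squares(f,[.48,.15,-1.45,0,0,0],loss='soft_l1');print(s.x.round(4));print(f(s.x).reshape(-1,2).round(1).tolist())
v=s.x;print(st(v[:3],[(-20-v[4],60,50),(-20-v[5],-60,50)]).round(4).tolist())
E
```

```text
w proj 510.68025331104957 [ 0.4862  0.1411 -1.416   0.2104 12.8096 22.7498] [[2.7, 1.2], [3.7, 4.8], [1.6, -2.2], [2.0, -2.0], [4.2, 2.5], [0.2, 0.5], [2.5, 1.0], [3.5, 5.1], [1.8, 0.6], [3.0, 0.1], [-25.9, 9.6], [8.0, 7.2]]
side proj 9.625171685799897 [ 0.4808  0.1474 -1.4356  3.2778 -2.1849  1.488 ] [[0.3, 0.7], [0.9, 0.3], [-1.4, -1.0], [0.2, -0.1], [-0.5, 0.9], [0.2, -1.1], [0.4, 2.5], [-0.1, -2.4]]
sc proj 2.041338728151129 [  0.4707   0.2096  -1.4434  -0.3717 -52.6348 -45.5762] [[-0.3, 1.0], [0.3, -0.9], [-0.3, 0.6], [0.4, -0.4], [-0.1, -0.8], [0.1, 0.8]]
w projf 91.2564122063213 [ 0.4835  0.1475 -1.4158  0.0331  6.3316 15.8968] [[0.8, -2.6], [4.1, 0.6], [0.1, -2.3], [1.7, -1.6], [2.5, 2.4], [-0.1, 0.6], [1.0, -2.2], [3.4, 2.1], [0.2, 0.3], [2.6, -0.1], [-7.9, 1.7], [-5.7, 2.9]]
side projf 9.299484505664564 [ 0.4803  0.1474 -1.4357 21.3047 -2.0974  1.4941] [[0.5, 0.7], [0.6, 0.3], [-1.2, -1.0], [-0.1, -0.2], [-0.4, 1.0], [0.3, -1.0], [0.4, 2.5], [-0.1, -2.5]]
sc projf 2.8470297134142375 [  0.4716   0.2053  -1.4387  -0.3438 -49.1041 -41.2532] [[-0.3, 1.0], [0.3, -1.1], [-0.3, 0.8], [0.4, -0.3], [-0.2, -1.1], [0.2, 1.1]]
[ 0.4818  0.147  -1.4371  0.1018  8.4252 15.0464]
[[-0.8, -1.5], [2.5, -0.2], [-0.7, -2.6], [1.0, -1.7], [1.7, 2.1], [-0.8, 0.5], [-0.4, -1.0], [1.9, 1.3], [-1.0, 0.1], [1.5, -0.2], [-12.9, -2.1], [-5.7, 0.5], [0.0, 0.4], [0.5, 0.1], [-1.7, -1.3], [-0.1, -0.2], [-1.9, 3.5], [-1.1, 1.4], [-0.9, 6.0], [-1.3, 1.0], [-0.9, 2.2], [-0.3, 0.3], [-1.4, 1.8], [-0.7, 0.7], [-0.2, -3.1], [-0.7, -1.6]]
[[0.5375, 0.1832, 0.05], [0.4177, 0.1738, 0.05]]
```

```bash
python3 - <<'E'
from h import *
R1=tgt(-1.44,np.radians(30)); G=np.array([.419,.178,.055]); plan(G-.124*R1[:,1],R1,4); plan(G-.124*R1[:,1],R1,1)
E
```

```text
turn/row [ 0.0043 -0.0014  0.001 ] total [ 0.017 -0.006  0.004]
[[-19.1, 34.7, -6.2], [-19.1, 34.7, -6.3], [-19.1, 34.7, -6.4], [-19.1, 34.7, -6.6]]
turn/row [ 0.017  -0.0057  0.0042] total [ 0.017 -0.006  0.004]
[[-76.6, 138.9, -24.8]]
```

```bash

python3 -m handwheel '[{"x":-19,"y":35,"z":-6,"ax":0.004,"ay":0,"az":0},{"x":-19,"y":35,"z":-6,"ax":0.004,"ay":0,"az":0},{"x":-19,"y":35,"z":-6.5,"ax":0.004,"ay":0,"az":0},{"x":-19,"y":35,"z":-6.5,"ax":0.004,"ay":0,"az":0},{"x":0,"y":0,"z":0,"ax":0,"ay":0,"az":0}]' -0.1 40
python3 - <<'E'
from h import *
R1=tgt(-1.44,np.radians(30)); G=np.array([.419,.178,.055]); plan(G-.054*R1[:,1],R1,1)
E
```

```text
clock: 3.48
position: [0.4093, 0.2361, 0.1593]
tcp_rot: [0.861, 0.057, -0.027, -0.504]
force: [-0.4, -0.1, -0.4]
width: 0.0472
turn/row [-0.0107 -0.01    0.0073] total [-0.011 -0.01   0.007]
[[1.5, 65.8, 0.5]]
```

```bash

python3 -m handwheel '[{"x":0.5,"y":20,"z":0,"ax":-0.01,"ay":-0.01,"az":0.007},{"x":0.5,"y":18,"z":0,"ax":0,"ay":0,"az":0},{"x":0.5,"y":15,"z":0,"ax":0,"ay":0,"az":0},{"x":0,"y":13,"z":0,"ax":0,"ay":0,"az":0},{"x":0,"y":0,"z":0,"ax":0,"ay":0,"az":0}]'
python3 - <<'E'
from h import *
o,p,M=pose(); print(p+.054*M[:,1]); im=get_image("wrist")[:,:,::-1]; cv2.imwrite("pics/w2.png",cv2.resize(im,(700,525),interpolation=2))
E
```

```text
clock: 3.9
position: [0.4153, 0.1993, 0.1044]
tcp_rot: [0.862, 0.055, -0.028, -0.504]
force: [-0.2, 0.1, -1.3]
width: 0.0474
[0.41887973 0.17302181 0.05730529]
```

View pics/w2.png

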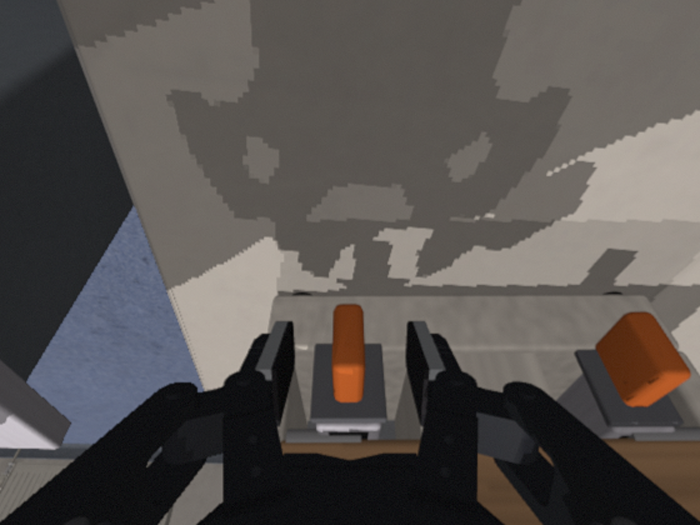

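```bash

python3 -m handwheel '[{"x":0,"y":0,"z":0,"ax":0,"ay":0,"az":0},{"x":0,"y":0,"z":0,"ax":0,"ay":0,"az":0},{"x":0,"y":0,"z":0,"ax":0,"ay":0,"az":0},{"x":0,"y":0,"z":0,"ax":0,"ay":0,"az":0},{"x":0,"y":0,"z":0,"ax":0,"ay":0,"az":0}]' 1 50
python3 - <<'E'
from h import *
o,p,M=pose(); print(o['width'],o['force'],p); a=-1.44; print(1000*M.T@(-.07*np.array([np.cos(a),np.sin(a),0])))
E
```

```text
clock: 4.37
position: [0.4144, 0.2006, 0.1087]
tcp_rot: [0.861, 0.053, -0.027, -0.505]
force: [7.8, -2.8, -17.7]
width: 0.011
0.011012622847325806 [  7.84510926  -2.81168373 -17.71525332] [0.41443114 0.20064252 0.108686  ]
[ -0.78752813 -34.14057903  61.10483338]
```

```bash

python3 -m handwheel '[{"x":0,"y":-5,"z":9,"ax":0,"ay":0,"az":0},{"x":0,"y":-7,"z":12.5,"ax":0,"ay":0,"az":0},{"x":0,"y":-7,"z":12.5,"ax":0,"ay":0,"az":0},{"x":0,"y":-7,"z":12.5,"ax":0,"ay":0,"az":0},{"x":0,"y":-4,"z":7,"ax":0,"ay":0,"az":0}]'
python3 -m handwheel '[{"x":0,"y":-2,"z":4,"ax":0,"ay":0,"az":0},{"x":0,"y":-2,"z":4,"ax":0,"ay":0,"az":0},{"x":0,"y":0,"z":0,"ax":0,"ay":0,"az":0},{"x":0,"y":0,"z":0,"ax":0,"ay":0,"az":0},{"x":0,"y":0,"z":0,"ax":0,"ay":0,"az":0}]'
```

```text
clock: 4.78
position: [0.407, 0.2622, 0.1086]
tcp_rot: [0.861, 0.053, -0.027, -0.505]
force: [15.1, -60.1, -15.1]
width: 0.0111
clock: 5.2
position: [0.407, 0.2652, 0.1079]
tcp_rot: [0.866, 0.052, -0.028, -0.496]
force: [0.0, -3.5, -7.0]
width: 0.0105
```

```bash

python3 -m handwheel '[{"x":0,"y":0,"z":0,"ax":0,"ay":0,"az":0},{"x":0,"y":0,"z":0,"ax":0,"ay":0,"az":0},{"x":0,"y":-1,"z":1.7,"ax":0,"ay":0,"az":0},{"x":0,"y":-1,"z":1.7,"ax":0,"ay":0,"az":0},{"x":0,"y":-1,"z":1.7,"ax":0,"ay":0,"az":0}]'
python3 - <<'E'
from h import *
for n in("side","scene"):
    cv2.imwrite(f"pics/{n}1.png",get_image(n)[:,:,::-1])
a=cv2.resize(cv2.imread("pics/scene1.png")[190:290,200:300],None,fx=4,fy=4,interpolation=2);b=cv2.resize(cv2.imread("pics/side1.png")[180:280,260:360],None,fx=4,fy=4,interpolation=2)
cv2.imwrite("pics/e1.png",np.hstack([a,b]))
E
```

```text
clock: 5.62
position: [0.4068, 0.2667, 0.1077]
tcp_rot: [0.869, 0.052, -0.029, -0.491]
force: [9.3, -26.5, -9.4]
width: 0.0108
```

View pics/e1.png

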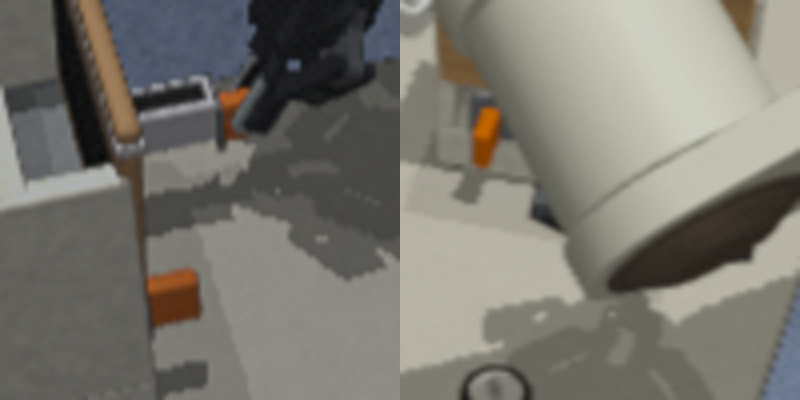

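```bash

python3 -m handwheel '[{"x":0,"y":0,"z":0,"ax":0,"ay":0,"az":0},{"x":0,"y":0,"z":0,"ax":0,"ay":0,"az":0},{"x":0,"y":0,"z":0,"ax":0,"ay":0,"az":0},{"x":0,"y":-20,"z":0,"ax":0,"ay":0,"az":0},{"x":0,"y":-40,"z":0,"ax":0,"ay":0,"az":0}]' -0.1 
python3 - <<'E'
from h import *
R1=tgt(-1.44,np.radians(30)); G=np.array([.538,.190,.057]); plan(G-.114*R1[:,1],R1,4); o,p,M=pose();print(p,o['width'])
E
```

```text
clock: 6.13
position: [0.4023, 0.2954, 0.157]
tcp_rot: [0.87, 0.05, -0.03, -0.49]
force: [0.6, -0.4, -0.5]
width: 0.047
turn/row [ 0.0055 -0.0026 -0.0027] total [ 0.022 -0.011 -0.011]
[[30.4, 8.4, -13.4], [30.4, 8.4, -13.6], [30.3, 8.4, -13.7], [30.3, 8.4, -13.8]]
[0.40226209 0.29535841 0.15701694] 0.04704047856905708
```

```bash

python3 -m handwheel '[{"x":30,"y":-5,"z":-10,"ax":0.005,"ay":0,"az":0},{"x":30,"y":5,"z":-12,"ax":0.005,"ay":0,"az":0},{"x":30,"y":12,"z":-15,"ax":0.005,"ay":0,"az":0},{"x":30,"y":15,"z":-16,"ax":0.005,"ay":0,"az":0},{"x":0,"y":0,"z":0,"ax":0,"ay":0,"az":0}]'
python3 - <<'E'
from h import *
R1=tgt(-1.44,np.radians(30)); G=np.array([.538,.190,.057]); plan(G-.054*R1[:,1],R1,1);o,p,M=pose();print(p)
E
```

```text
clock: 6.55
position: [0.5338, 0.2569, 0.1713]
tcp_rot: [0.862, 0.057, -0.027, -0.502]
force: [0.8, -0.2, 0.4]
width: 0.047
turn/row [-0.0073 -0.0087  0.0066] total [-0.007 -0.009  0.007]
[[-5.1, 78.4, -1.4]]
[0.5338002  0.25694846 0.17126602]
```

```bash

python3 -m handwheel '[{"x":-2,"y":30,"z":0,"ax":-0.007,"ay":-0.009,"az":0.007},{"x":-2,"y":23,"z":0,"ax":0,"ay":0,"az":0},{"x":-1,"y":15,"z":-1,"ax":0,"ay":0,"az":0},{"x":0,"y":8,"z":0,"ax":0,"ay":0,"az":0},{"x":0,"y":0,"z":0,"ax":0,"ay":0,"az":0}]'
python3 -m handwheel '[{"x":0,"y":0,"z":0,"ax":0,"ay":0,"az":0},{"x":0,"y":0,"z":0,"ax":0,"ay":0,"az":0},{"x":0,"y":0,"z":0,"ax":0,"ay":0,"az":0},{"x":0,"y":0,"z":0,"ax":0,"ay":0,"az":0},{"x":0,"y":0,"z":0,"ax":0,"ay":0,"az":0}]' 1 50
python3 - <<'E'
from h import *
o,p,M=pose(); a=-1.44; print(p+.054*M[:,1],1000*M.T@(-.07*np.array([np.cos(a),np.sin(a),0])))
E
```

```text
clock: 6.97
position: [0.5371, 0.2173, 0.1059]
tcp_rot: [0.863, 0.057, -0.03, -0.501]
force: [0.4, -0.1, -1.1]
width: 0.0471
clock: 7.38
position: [0.5333, 0.2189, 0.1076]
tcp_rot: [0.864, 0.054, -0.033, -0.5]
force: [11.8, -2.2, -19.3]
width: 0.0109
[0.53654067 0.19225094 0.06077787] [ -0.28759879 -34.80951647  60.7306747 ]
```

```bash

python3 -m handwheel '[{"x":0,"y":-5,"z":8.7,"ax":0,"ay":0,"az":0},{"x":0,"y":-7,"z":12,"ax":0,"ay":0,"az":0},{"x":0,"y":-7,"z":12,"ax":0,"ay":0,"az":0},{"x":0,"y":-7,"z":12,"ax":0,"ay":0,"az":0},{"x":0,"y":-2,"z":3.5,"ax":0,"ay":0,"az":0}]'
python3 -m handwheel '[{"x":0,"y":-2,"z":3.5,"ax":0,"ay":0,"az":0},{"x":0,"y":-2,"z":3.5,"ax":0,"ay":0,"az":0},{"x":0,"y":-2,"z":3.5,"ax":0,"ay":0,"az":0},{"x":0,"y":-2,"z":3.5,"ax":0,"ay":0,"az":0},{"x":0,"y":-2,"z":3.5,"ax":0,"ay":0,"az":0}]'
```

```text
clock: 7.8
position: [0.5264, 0.2765, 0.1075]
tcp_rot: [0.863, 0.055, -0.033, -0.501]
force: [0.3, -4.7, -6.1]
width: 0.0106
clock: 8.22
position: [0.5256, 0.2864, 0.1068]
tcp_rot: [0.869, 0.052, -0.033, -0.491]
force: [6.9, -38.7, -9.1]
width: 0.0101
```

```bash

python3 -m handwheel '[{"x":0,"y":0,"z":0,"ax":0,"ay":0,"az":0},{"x":0,"y":0,"z":0,"ax":0,"ay":0,"az":0},{"x":0,"y":0,"z":0,"ax":0,"ay":0,"az":0},{"x":0,"y":-25,"z":0,"ax":0,"ay":0,"az":0},{"x":0,"y":-40,"z":0,"ax":0,"ay":0,"az":0}]' -0.1 
python3 -m handwheel '[{"x":-20,"y":-40,"z":0,"ax":0,"ay":0,"az":0},{"x":-20,"y":-35,"z":5,"ax":0,"ay":0,"az":0},{"x":-10,"y":-35,"z":5,"ax":0,"ay":0,"az":0},{"x":0,"y":0,"z":0,"ax":0,"ay":0,"az":0},{"x":0,"y":0,"z":0,"ax":0,"ay":0,"az":0}]'
python3 - <<'E'
from h import *
o,p,M=pose(); print(p,M.round(3)); T=np.eye(4);T[:3,:3]=M;T[:3,3]=p; T=T@calibration("wrist")['T_tool_cam']; np.save("T2.npy",T)
cv2.imwrite("pics/w3.png",get_image("wrist")[:,:,::-1])
cv2.imwrite("pics/scene2.png",get_image("scene")[:,:,::-1])
a=cv2.resize(cv2.imread("pics/scene2.png")[150:290,190:330],None,fx=3,fy=3,interpolation=2);b=cv2.resize(cv2.imread("pics/w3.png")[60:340,140:400],(390,420),interpolation=2)
cv2.imwrite("pics/e2.png",np.hstack([a[:420,:400],b]))
E
```

```text
clock: 8.63
position: [0.5219, 0.3158, 0.1601]
tcp_rot: [0.871, 0.048, -0.034, -0.488]
force: [1.4, -0.1, 0.4]
width: 0.047
clock: 9.05
position: [0.4637, 0.3811, 0.2617]
tcp_rot: [0.868, 0.052, -0.031, -0.493]
force: [0.3, -0.5, -0.5]
width: 0.0466
[0.46368948 0.38109859 0.26170533] [[ 0.993  0.06  -0.104]
 [ 0.12  -0.508  0.853]
 [-0.002 -0.859 -0.512]]
```

View pics/e2.png

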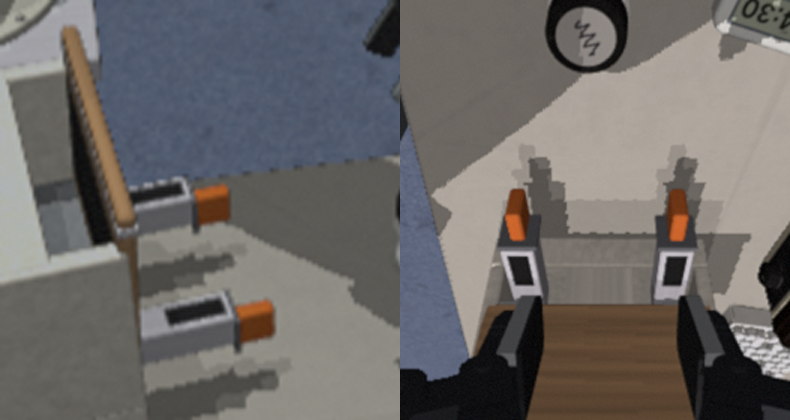

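```bash
python3 - <<'E'
from h import *
def ray(n,u,v,z):
    f,cx,cy=K(n);T=calibration(n)['extrinsics'];d=T[:3,:3]@[(u-cx)/f,(v-cy)/f,1];return (T[:3,3]+d*(z-T[2,3])/d[2])
for a,b in(((249.7,257.7),(281.5,250.5)),((239.9,217.7),(266.5,212.2))):
    A,B=ray("scene",*a,.065),ray("scene",*b,.065);print(A,B,np.linalg.norm(B-A))
# wrist tips, fisheye: fit positions of tab front-bottom/front-top edges along station -x
T=np.load("T2.npy");o,p,M=pose()
sc=260/390
S=(.4818,.152,-1.44)
for y,u,v,z in((-60,518,190,35),(60,680,190,35),(-60,516,238,65),(60,680,238,65)):
    U=np.array([140+(u-400)*sc,60+v*sc])
    for x in(-90,-98,-106): print(y,z,x,(projf("wrist",st(S,(x if z==35 else x+28 if False else x,y,z)),T)-U).round(1).tolist())
R1=tgt(-1.44,np.radians(0)); 
E
```

```text
[0.53689783 0.19429098 0.065     ] [0.52885625 0.26071799 0.065     ] 0.06691199621973307
[0.41756601 0.18624699 0.065     ] [0.4103673  0.24657941 0.065     ] 0.06076036554528724
-60 35 -90 [[1.4, 3.4]]
-60 35 -98 [[0.3, -1.5]]
-60 35 -106 [[-0.7, -6.6]]
60 35 -90 [[-3.5, 2.7]]
60 35 -98 [[-2.9, -2.3]]
60 35 -106 [[-2.2, -7.5]]
-60 65 -90 [[-1.0, -9.4]]
-60 65 -98 [[-2.2, -14.3]]
-60 65 -106 [[-3.4, -19.4]]
60 65 -90 [[-0.9, -10.0]]
60 65 -98 [[-0.1, -15.0]]
60 65 -106 [[0.7, -20.1]]
```

```bash
python3 - <<'E'
from h import *
S=(.478,.153,-1.445); R1=tgt(-1.445,0)
plan(st(S,(50,0,340))[0],R1,9)
E
```

```text
turn/row [ 0.0598 -0.0006 -0.0005] total [ 0.538 -0.005 -0.004]
[[-1.5, 8.3, -31.0], [-1.5, 6.4, -31.4], [-1.5, 4.5, -31.7], [-1.5, 2.6, -31.9], [-1.6, 0.7, -32.0], [-1.6, -1.2, -32.0], [-1.6, -3.1, -31.9], [-1.6, -5.0, -31.6], [-1.6, -6.9, -31.3]]
```

```bash

python3 -m handwheel '[{"x":0,"y":-26,"z":-15,"ax":0.06,"ay":0,"az":0},{"x":0,"y":-26,"z":-14,"ax":0.06,"ay":0,"az":0},{"x":0,"y":-26,"z":-12,"ax":0.06,"ay":0,"az":0},{"x":0,"y":-20,"z":-20,"ax":0.06,"ay":0,"az":0},{"x":0,"y":-5,"z":-25,"ax":0.06,"ay":0,"az":0}]' 1
python3 - <<'E'
from h import *
S=(.478,.153,-1.445); R1=tgt(-1.445,0);print(pose()[1])
plan(st(S,(50,0,340))[0],R1,5)
E
```

```text
clock: 9.57
position: [0.4696, 0.3464, 0.3812]
tcp_rot: [0.784, 0.044, -0.044, -0.617]
force: [1.0, -0.0, -0.4]
width: -0.0002
[0.46960084 0.34639413 0.38118132]
turn/row [ 0.0472 -0.0002 -0.0032] total [ 0.236 -0.001 -0.016]
[[-2.9, 19.4, -45.3], [-3.0, 17.3, -46.2], [-3.1, 15.0, -46.9], [-3.1, 12.8, -47.6], [-3.1, 10.5, -48.1]]
```

```bash

python3 -m handwheel '[{"x":-2,"y":17,"z":-38,"ax":0.047,"ay":0,"az":-0.003},{"x":-3,"y":13,"z":-40,"ax":0.047,"ay":0,"az":-0.003},{"x":-3,"y":10,"z":-41,"ax":0.047,"ay":0,"az":-0.003},{"x":-3,"y":6,"z":-41,"ax":0.047,"ay":0,"az":-0.003},{"x":-3,"y":4,"z":-41,"ax":0.047,"ay":0,"az":-0.003}]'
python3 - <<'E'
from h import *
S=(.478,.153,-1.445); R1=tgt(-1.445,0);print(pose()[1])
plan(st(S,(48,0,268))[0],R1,1)
E
```

```text
clock: 9.98
position: [0.4814, 0.1378, 0.3581]
tcp_rot: [-0.701, -0.046, 0.042, 0.71]
force: [0.4, 0.1, 0.4]
width: -0.0001
[0.48138895 0.13782525 0.35811127]
turn/row [-0.0123 -0.0008  0.0062] total [-0.012 -0.001  0.006]
[[-2.0, 89.7, -33.6]]
```

```bash

python3 -m handwheel '[{"x":-2,"y":0,"z":-34,"ax":-0.012,"ay":0,"az":0.006},{"x":0,"y":32,"z":0,"ax":0,"ay":0,"az":0},{"x":0,"y":30,"z":0,"ax":0,"ay":0,"az":0},{"x":0,"y":20,"z":0,"ax":0,"ay":0,"az":0},{"x":0,"y":6,"z":0,"ax":0,"ay":0,"az":0}]'
python3 - <<'E'
from h import *
S=(.478,.153,-1.445);o,p,M=pose();e=np.array([np.cos(S[2]),np.sin(S[2]),0]);print(p,o['force'],(p-[S[0],S[1],0])@e, M[:,1])
cv2.imwrite("pics/scene3.png",get_image("scene")[:,:,::-1]);cv2.imwrite("pics/e3.png",cv2.resize(cv2.imread("pics/scene3.png")[80:280,130:330],(600,600),interpolation=2))
E
```

```text
clock: 10.4
position: [0.4834, 0.089, 0.2643]
tcp_rot: [-0.706, -0.038, 0.037, 0.707]
force: [-0.4, 0.5, 0.5]
width: -0.0001
[0.48340789 0.08901012 0.26427455] [-0.43849905  0.51953199  0.50908737] 0.06416273398449161 [ 0.00115122  0.0013205  -0.99999847]
```

View pics/e3.png

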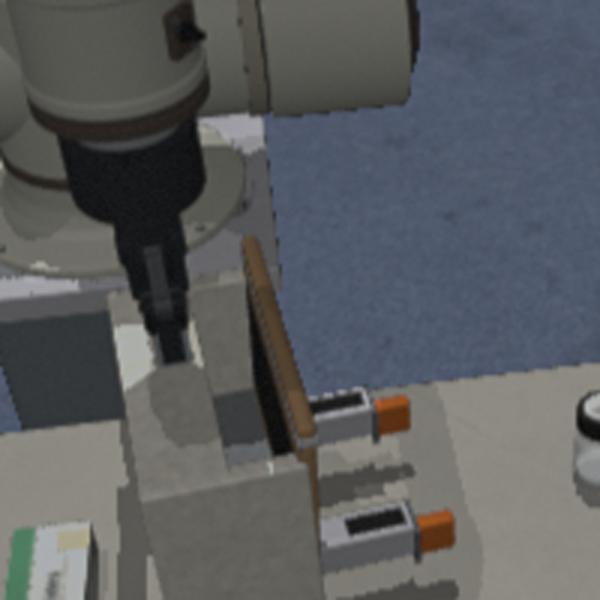

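```bash

python3 -m handwheel '[{"x":0,"y":0,"z":14,"ax":0,"ay":0,"az":0},{"x":0,"y":0,"z":12,"ax":0,"ay":0,"az":0},{"x":0,"y":0,"z":8,"ax":0,"ay":0,"az":0},{"x":0,"y":0,"z":6,"ax":0,"ay":0,"az":0},{"x":0,"y":0,"z":6,"ax":0,"ay":0,"az":0}]'
python3 -m handwheel '[{"x":0,"y":0,"z":6,"ax":0,"ay":0,"az":0},{"x":0,"y":0,"z":6,"ax":0,"ay":0,"az":0},{"x":0,"y":0,"z":6,"ax":0,"ay":0,"az":0},{"x":0,"y":0,"z":6,"ax":0,"ay":0,"az":0},{"x":0,"y":0,"z":6,"ax":0,"ay":0,"az":0}]'
cat >> h.py <<'E'
def stat():
    S=(.478,.153,-1.445);o,p,M=pose();e=np.array([np.cos(S[2]),np.sin(S[2]),0]);d=(p-[S[0],S[1],0])
    print("x",1000*d@e,"tipz",1000*p[2]-73,"F",o['force'],"up",M[:,1].round(3))
E
python3 -c "
from h import *
stat()"
```

```text
clock: 10.87
position: [0.4792, 0.1364, 0.2665]
tcp_rot: [-0.706, -0.038, 0.037, 0.706]
force: [-0.2, -2.9, -0.6]
width: -0.0001
clock: 11.28
position: [0.4758, 0.169, 0.2673]
tcp_rot: [0.706, 0.038, -0.037, -0.706]
force: [1.5, -2.8, -1.9]
width: -0.0002
x -16.138266153129404 tipz 194.32008480680975 F [ 1.52986581 -2.758356   -1.92160432] up [ 0.002 -0.001 -1.   ]
```

```bash

python3 -m handwheel '[{"x":0,"y":4,"z":9,"ax":0,"ay":0,"az":0},{"x":0,"y":4.5,"z":11,"ax":0,"ay":0,"az":0},{"x":0,"y":5.5,"z":11,"ax":0,"ay":0,"az":0},{"x":0,"y":6.5,"z":10,"ax":0,"ay":0,"az":0},{"x":0,"y":7.5,"z":9.5,"ax":0,"ay":0,"az":0}]'
python3 -c "
from h import *
stat()"
```

```text
clock: 11.7
position: [0.4701, 0.2242, 0.2383]
tcp_rot: [0.706, 0.039, -0.036, -0.706]
force: [0.3, -1.0, -0.6]
width: 0.0002
x -71.67708196675709 tipz 165.27073378438283 F [ 0.25368983 -1.00633325 -0.55987811] up [ 0.004 -0.    -1.   ]
```

```bash

python3 -m handwheel '[{"x":0,"y":9,"z":7,"ax":0,"ay":0,"az":0},{"x":0,"y":9.5,"z":7,"ax":0,"ay":0,"az":0},{"x":0,"y":10,"z":6,"ax":0,"ay":0,"az":0},{"x":0,"y":10.5,"z":5,"ax":0,"ay":0,"az":0},{"x":0,"y":10,"z":4,"ax":0,"ay":0,"az":0}]'
python3 -c "
from h import *
stat()"
```

```text
clock: 12.12
position: [0.4662, 0.2584, 0.1836]
tcp_rot: [-0.706, -0.039, 0.036, 0.706]
force: [0.3, -1.9, -0.1]
width: 0.0004
x -106.0778998168688 tipz 110.58479251140079 F [ 0.32262059 -1.92115186 -0.11425494] up [ 0.004  0.001 -1.   ]
```

```bash

python3 -m handwheel '[{"x":0,"y":4,"z":1,"ax":0,"ay":0,"az":0},{"x":0,"y":4,"z":1,"ax":0,"ay":0,"az":0},{"x":0,"y":3,"z":0.5,"ax":0,"ay":0,"az":0},{"x":0,"y":2,"z":0,"ax":0,"ay":0,"az":0},{"x":0,"y":0,"z":0,"ax":0,"ay":0,"az":0}]'
python3 - <<'E'
from h import *
stat()
cv2.imwrite("pics/scene4.png",get_image("scene")[:,:,::-1]);cv2.imwrite("pics/side4.png",get_image("side")[:,:,::-1])
a=cv2.resize(cv2.imread("pics/scene4.png")[140:280,180:320],(400,400),interpolation=2);b=cv2.resize(cv2.imread("pics/side4.png")[150:290,240:380],(400,400),interpolation=2)
cv2.imwrite("pics/e4.png",np.hstack([a,b]))
E
```

```text
clock: 12.53
position: [0.4655, 0.2613, 0.1662]
tcp_rot: [-0.706, -0.038, 0.038, 0.706]
force: [-0.5, -0.5, 0.3]
width: -0.0
x -109.05168600281117 tipz 93.17612461202913 F [-0.45038494 -0.48674492  0.32694019] up [ 0.001  0.    -1.   ]
```

View pics/e4.png

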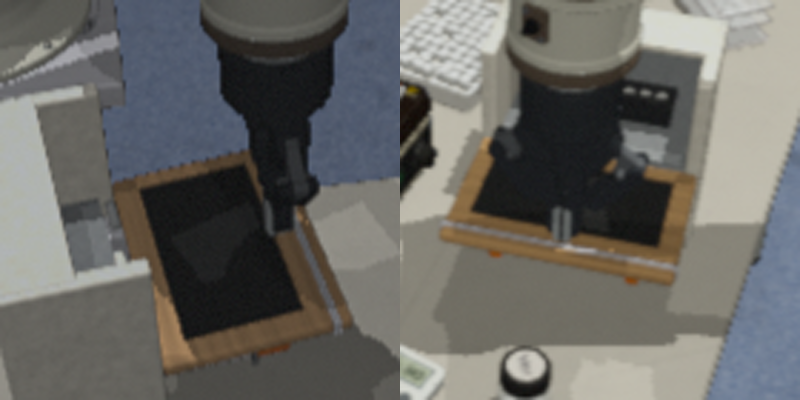

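```bash

python3 -m handwheel '[{"x":0,"y":1,"z":0,"ax":0,"ay":0,"az":0},{"x":0,"y":1,"z":0,"ax":0,"ay":0,"az":0},{"x":0,"y":1,"z":0,"ax":0,"ay":0,"az":0},{"x":0,"y":1,"z":0,"ax":0,"ay":0,"az":0},{"x":0,"y":0,"z":0,"ax":0,"ay":0,"az":0}]'
python3 -m handwheel '[{"x":0,"y":1,"z":0,"ax":0,"ay":0,"az":0},{"x":0,"y":1,"z":0,"ax":0,"ay":0,"az":0},{"x":0,"y":0,"z":0,"ax":0,"ay":0,"az":0},{"x":0,"y":0,"z":0,"ax":0,"ay":0,"az":0},{"x":0,"y":0,"z":0,"ax":0,"ay":0,"az":0}]'
python3 -c "
from h import *
stat()"
```

```text
clock: 13.05
position: [0.4661, 0.2611, 0.1636]
tcp_rot: [-0.706, -0.039, 0.036, 0.706]
force: [-0.2, -0.9, 0.1]
width: 0.0001
clock: 13.47
position: [0.4662, 0.2611, 0.1615]
tcp_rot: [-0.706, -0.039, 0.036, 0.707]
force: [-0.5, 0.1, 0.6]
width: -0.0001
x -108.74483491283577 tipz 88.49474747218079 F [-0.50565979  0.13701593  0.55807439] up [ 0.004  0.001 -1.   ]
```

Force still ~1 N (hinge friction only); keep feeling downwards.

```bash

python3 -m handwheel '[{"x":0,"y":1,"z":0,"ax":0,"ay":0,"az":0},{"x":0,"y":0.7,"z":0,"ax":0,"ay":0,"az":0},{"x":0,"y":0,"z":0,"ax":0,"ay":0,"az":0},{"x":0,"y":0.7,"z":0,"ax":0,"ay":0,"az":0},{"x":0,"y":0.7,"z":0,"ax":0,"ay":0,"az":0}]'
python3 -c "
from h import *
stat()"
```

```text
clock: 13.88
position: [0.4663, 0.2613, 0.1585]
tcp_rot: [-0.706, -0.039, 0.036, 0.707]
force: [-3.4, -0.4, 12.4]
width: -0.0001
x -108.8866030397225 tipz 85.50972882473562 F [-3.44515427 -0.39408513 12.35560972] up [ 0.004  0.002 -1.   ]
```

```bash

python3 -m handwheel '[{"x":0,"y":0,"z":0,"ax":0,"ay":0,"az":0},{"x":0,"y":-3,"z":0,"ax":0,"ay":0,"az":0},{"x":0,"y":-20,"z":0,"ax":0,"ay":0,"az":0},{"x":0,"y":-40,"z":0,"ax":0,"ay":0,"az":0},{"x":0,"y":-40,"z":0,"ax":0,"ay":0,"az":0}]'
python3 -m handwheel '[{"x":0,"y":-40,"z":0,"ax":0,"ay":0,"az":0},{"x":0,"y":-40,"z":0,"ax":0,"ay":0,"az":0},{"x":0,"y":-20,"z":0,"ax":0,"ay":0,"az":0},{"x":0,"y":0,"z":0,"ax":0,"ay":0,"az":0},{"x":0,"y":0,"z":0,"ax":0,"ay":0,"az":0}]'
python3 - <<'E'
from h import *
stat(); im=[]
cv2.imwrite("pics/scene5.png",get_image("scene")[:,:,::-1]);cv2.imwrite("pics/side5.png",get_image("side")[:,:,::-1])
for n in("scene","side"):
    im.append(cv2.imread(f"pics/{n}5.png"))
S=(.478,.154,-1.447)
for th,c in((1.57,(0,255,0)),(1.45,(0,0,255))):
  P=[(-L*np.sin(th)+12*np.cos(th),y,75+L*np.cos(th)+12*np.sin(th)) for L,y in((0,-98),(135,-98),(135,98),(0,98))]
  for i,n in enumerate(("scene","side")): print(n,th,proj(n,st(S,P)).round(0).tolist())
a=cv2.resize(im[0][140:280,180:320],(400,400),interpolation=2);b=cv2.resize(im[1][150:290,240:380],(400,400),interpolation=2)
cv2.imwrite("pics/e5.png",np.hstack([a,b]))
E
```

```text
clock: 14.3
position: [0.4634, 0.2599, 0.2566]
tcp_rot: [0.707, 0.034, -0.041, -0.705]
force: [1.2, 0.8, 0.5]
width: -0.0001
clock: 14.72
position: [0.4639, 0.2598, 0.3705]
tcp_rot: [0.706, 0.038, -0.037, -0.706]
force: [-0.2, 0.2, -0.7]
width: 0.0001
x -107.72318608476087 tipz 297.5392515805728 F [-0.19753303  0.15810689 -0.74434751] up [ 0.    -0.001 -1.   ]
scene 1.57 [[218.0, 202.0], [276.0, 190.0], [304.0, 252.0], [237.0, 267.0]]
side 1.57 [[345.0, 211.0], [337.0, 251.0], [254.0, 234.0], [269.0, 198.0]]
scene 1.45 [[217.0, 202.0], [275.0, 185.0], [303.0, 246.0], [236.0, 267.0]]
side 1.45 [[345.0, 211.0], [337.0, 245.0], [254.0, 229.0], [269.0, 198.0]]
```

```bash
python3 - <<'E'
from h import *
a,b=(cv2.imread(f"pics/scene{i}.png").astype(float) for i in(0,5))
for n,(u,v,U,V) in dict(jar=(318,207,345,245),timer=(330,258,365,290),carton=(128,250,165,300)).items():
    s,r_=cv2.phaseCorrelate(*(cv2.cvtColor(x[v:V,u:U].astype('uint8'),6).astype('f4') for x in(a,b))); print(n,np.round(s,2),abs(a-b)[v:V,u:U].mean().round(1))
im=cv2.imread("pics/scene5.png");h=cv2.cvtColor(im,40)
m=((h[...,0]>6)&(h[...,0]<16)&(h[...,1]>70)&(h[...,1]<200)).astype('u1');m[:180]=0;m[280:]=0;m[:,:200]=0;m[:,315:]=0
c=max(cv2.findContours(m,0,2)[0],key=cv2.contourArea);print(cv2.approxPolyDP(cv2.convexHull(c),3,True).reshape(-1,2).tolist())
E
```

```text
jar [ 0.51 -0.16] 6.4
timer [-0.06  0.09] 6.0
carton [-0.31 -0.02] 14.6
[[284, 227], [296, 257], [255, 266], [277, 227]]
```

```bash
python3 -c "
from rig import order
print(order.sign_off())"
```

```text
the job is handed in; nothing more can be done
None
```

I pulled both supports out by their orange tabs to their stops, then folded the flap down onto them, and handed the job in at about 15 s of the 58 s allowed. No verdict comes back, so the result rests on the checks below.

**Supports:** Both reached a hard stop, with the pull force rising to 26–60 N against about 4 N of sliding friction. The pictures show both out to the same distance. One check disagreed: measured travel was about 61 mm (scene camera) to 66 mm (arm) for the near one and 67–68 mm for the far one. Against a 70 mm stop this suggests they were already slightly out at the start or slipped a little in the grip. I relied on the stop force.

**Flap:** I opened it from behind with the closed fingertips and followed it down slowly. Force stayed around 1–3 N until the supports took the load, and I stopped at 12 N. The fingertip was then 85.5 mm above the table, where a level flap would be at about 87 mm. I then lifted the robot about 210 mm clear.

**Jar, carton and timer:** They had shifted by half a pixel or less in the scene camera.

**Weaker checks:**
- The last close-up was refused because the picture limit was reached, so I did not see the final state. The level result rests on the fingertip height and the contact force.
- An attempt to find the flap's outline by colour picked up only part of it, so it neither confirms nor contradicts that.
- The station's position from the different cameras disagreed by up to about 1 cm, so I relied on grip width and touch for the final contacts.

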